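# Lay out the filtration station

## Robot

A 7-joint arm with a two-finger parallel gripper is mounted at the origin on the work surface. World frame = base frame: x ahead of the robot, y to its left, z up, the work surface at z = 0. Lengths are in m, angles in rad, forces in N, time in s.
With the tool pointing down it reaches from about 0.4 to 0.875 m from the base axis. Payload 6.5 kg.
Tool frame: the origin (TCP) lies midway between the tips of the shut fingers; the grasp point (between the pads) lies 19 mm behind it (arm.grasp_offset is the distance from the TCP to the grasp point, in m); z points along the fingers, y is the line along which they close (so a half turn about z gives the same grasp; the last joint's range is limited). The gripper opens to 85 mm and grips with 20 to 120 N. Pads are 22 mm wide; open, the fingers measure 114 mm over their backs; the gripper's body (76 mm by 85 mm) begins 54 mm behind the grasp point. The pads swing forward as they close: fully open they stand 13 mm farther back than shut.
Start: joints at [1.204, 0.536, -0.004, 1.538, 0.003, 1.067, -0.071], TCP at [0.193, -0.621, 0.205] pointing down, gripper open.
Joint ranges: [-2.7, 2.7], [-0.37, 2.16], [-1.27, 1.26], [0.24, 2.4], [-1.31, 4.45], [0.19, 1.91], [-2.76, 2.76]. Speed limits (rad/s): [2.39, 2.39, 3.14, 3.14, 3.14, 3.14, 3.14].

## Interface

Orientations are given as a unit quaternion [w, x, y, z].
In Python, from workcell import arm, vision gives the robot as it stands. The module is installed in compiled form; this text tells all that it offers.
- The arm moves only by the tool step_arm, never from a script. Its argument "deltas" is a list that holds one entry, the list of rows, each a list of 5 numbers: the finger opening in cm, from 0 to 8.54, then the shift along the tool's x, y, z in cm, then the turn about the tool's z in degrees. In form: [[[jaw, x, y, z, roll], ...]]. A call has 1 to 20 rows; each row is the pose to reach, as a shift and turn from the pose commanded when the call began, along the tool's axes at that moment; what a row does not reach only later rows make up. A row lasts 1/8 s, in which the tool goes at most 62.5 mm and 10.7 degrees, less where a joint would pass 70% of its speed; a pose out of reach is approached as far as the arm can. A call with a gripper value outside its range is refused whole. The fingers move at their own pace and stop on an object; the grip force is fixed at half the most. Time passes only in rows, so rows that repeat a pose let the fingers close. It gives the time, the measured TCP pose, the force, the opening and the grip force at its end, in the units of the state.
- arm.sense(): the state, without advancing time (a new reading comes with each control period).
- vision.grab_frame(name): name is "scene" or "top" or "wrist"; returns the picture (420x560x3 uint8, red, green, blue); there is no depth.
- vision.camera_info(name): a dict with "fov_y" (degrees; the focal length in pixels is half the picture's height over the tangent of half this angle, whatever the lens; pixels are square), "cx", "cy" (the principal point, pixels), "R" (3x3) and "t" (3): a world point X has camera coordinates R X + t; the wrist camera has in their place "T_tool_cam" (4x4, takes a point from camera to tool coordinates, whose origin is the TCP and whose axes are the flange's). Camera axes: x right, y down, z forward; pixel columns grow to the right and rows downward; lengths in m; the calibration is good to about 2 mm. A picture is of the moment at which its call begins: read the wrist's pose just before it. camera_info takes no time and is no camera call.
- arm.close_job(): hands the job in; it is judged then, once.
The state is a dict: "time": time; "joint_pos": joint angles; "joint_vel": joint speeds; "effort": joint torques, N m; "tcp_pos": TCP position; "orientation": TCP orientation; "contact_force": force on the tool from outside, world axes, zero at the start; "moment": the same for the moment, N m; "gripper_width": opening from 0.0 (shut) to 1.0 (fully open); "grip_force": force on a finger pad.
Only numpy, scipy, OpenCV 4.12 (cv2) and the standard library are available. Lean on these libraries where they do the work, as an engineer would, in place of code of your own. Each camera call takes 0.05 s, during which the arm holds its last target. There are 200 camera calls.

## Task

Get the filtration station ready: stand the amber funnel upright in the seat on top of the filter stand and close it with the amber lid. On the black tray, stand the red-capped bottle in the end ring nearest the white tub, the blue-capped bottle in the ring at the other end, and the amber jar in the ring between them, each upright and well centred in its ring. Leave the green-capped bottle and the steel beaker where they are, and let none of these things tip over.

Things in the scene. Friction and masses are not known exactly. Their poses are not given: they have to be found in the camera images.
- red_mid (a point): Red-capped sample bottle: white, round, 48 mm diameter (straight sides up to 58 mm), 85 mm tall to the top of its red screw cap (36 mm diameter), with a red band round the body. This point is its centre, 42.5 mm above its underside; z up.
- blue_mid (a point): Blue-capped sample bottle: white, round, 48 mm diameter (straight sides up to 58 mm), 85 mm tall to the top of its blue screw cap (36 mm diameter), with a blue band round the body. This point is its centre, 42.5 mm above its underside; z up.
- jar_mid (a point): Amber glass jar with a black lid, round, 53 mm diameter, 60 mm tall. This point is its centre, 30 mm above its underside; z up.
- funnel_mid (a point): Filter funnel: amber translucent open cup, 70 mm tall; round, 54 mm outside diameter from 20 mm up to its rim, 47 mm inside, narrowing below to a foot 40 mm in diameter. This point is its centre, 35 mm above its underside; z up, mouth upwards.
- lid_mid (a point): Lid of the funnel: flat amber disc with a red ring and two small white ports on top. Disc 58 mm diameter, 16 mm thick, gripped by its edge; below it a plug 34 mm in diameter, 4 mm high, which it stands on and which drops loosely into the funnel's mouth, so that the disc rests on the funnel's rim. Total height 20 mm without the ports (7 mm more). This point is its centre, 10 mm above the plug's underside; z up.
- stand: Filter stand, fixed: squat round glass receiver, 80 mm diameter at the bottom, with a white collar 68 mm in diameter on top that holds a flat round grey seat 55 mm above the bench, surrounded by a rim 5 mm high, 58 mm inside diameter. The funnel's foot stands on the seat, inside the rim. Origin at the centre of its underside on the bench; z up.
- tray: Flat black tray, fixed, 90 mm (its x) by 300 mm (its y) by 8 mm thick, with three white rings painted flat on it in a row along its y, at y = -100, 0 and +100 mm, each 72 mm outside diameter. Origin at the centre of its underside on the bench, below the middle ring; z up. Its y axis points roughly to the robot's left.
- tub: Round white tub with a flat white lid and a green band, fixed, 100 mm diameter, 92 mm tall, standing off one end of the tray. Origin at the centre of its underside; z up. It is at the robot's left end of the tray or at the right end (a blue mixer, about 90 mm wide and 80 mm high, stands at the other).
- green_mid (a point): Green-capped sample bottle: white, round, 48 mm diameter (straight sides up to 58 mm), 85 mm tall to the top of its green screw cap (36 mm diameter), with a green band round the body. This point is its centre, 42.5 mm above its underside; z up. A bystander, not to be moved.
- beaker: Small open steel beaker, 58 mm rim diameter, 60 mm tall, loose; a bystander, not to be moved. Origin at the centre of its underside; z up.

How it is judged:
By the outcome, as a careful person would: the job done as asked, in the order asked, and still so for the second after the job is handed in, with the robot touching nothing.
It also fails if it takes over 134 s, if anything falls off the work surface, if the arm or the gripper's body presses on something with over 40 N, if the wrist force passes 120 N, or if a joint passes its speed limit or range.

## Working session

There is one attempt and no reset: what is moved stays moved. The work goes in short steps, Python scripts to look and compute and a tool call to move; the robot and the scene stay as the last step left them, time stands still between calls to the robot, and variables do not carry over. Pictures are saved under pics/ and viewed, at most 14 in all, crops included, and the job is handed in when it is done.

Besides the shell and the picture viewer there is one more tool, called after "Call:" as name(argument=value, ...) on one line, values as JSON. step_arm: Moves the arm, as the interface text tells. Its arguments: {"type":"object","properties":{"deltas":{"type":"array","items":{"type":"array","items":{"type":"array","items":{"type":"number"}}}}},"required":["deltas"]}

```bash
mkdir -p pics; python3 - <<'E'
from workcell import arm, vision
import cv2, numpy as np
for n in("scene","top"):
    im=vision.grab_frame(n); cv2.imwrite(f"pics/{n}0.png",im[:,:,::-1])
    c=vision.camera_info(n); print(n,{k:np.round(v,4).tolist() for k,v in c.items()}); R=np.array(c["R"]);print(-R.T@np.array(c["t"]))
print({k:np.round(v,4).tolist() for k,v in vision.camera_info("wrist").items()}); print(arm.sense())
E
```

```text
scene {'fov_y': 50.4376, 'cx': 277.7952, 'cy': 201.61, 'R': [[-0.5694, 0.8218, 0.0186], [0.5666, 0.4088, -0.7154], [-0.5956, -0.3968, -0.6985]], 't': [0.2898, -0.2463, 1.2476]}
[1.04754881 0.35762531 0.68979231]
top {'fov_y': 43.7026, 'cx': 279.499, 'cy': 206.3771, 'R': [[0.0115, -0.9999, 0.0005], [-0.996, -0.0115, -0.0888], [0.0888, 0.0005, -0.996]], 't': [0.0066, 0.5342, 1.0696]}
[0.43697961 0.01217845 1.11280405]
{'fov_y': 68.1731, 'cx': 281.5096, 'cy': 211.4207, 'T_tool_cam': [[0.0008, -0.9551, -0.2963, 0.0756], [1.0, 0.001, -0.0004, -0.0012], [0.0007, -0.2963, 0.9551, -0.1695], [0.0, 0.0, 0.0, 1.0]]}
{'time': 0.1, 'joint_pos': array([ 1.20379334,  0.53713536, -0.00445312,  1.53876721,  0.00258329,
        1.06726965, -0.07117177]), 'joint_vel': array([ 5.06957751e-05, -3.94143682e-04, -6.93208923e-04, -2.73436837e-03,
       -1.16259272e-03,  2.13642178e-04, -1.45256462e-03]), 'effort': array([ 4.51013490e-03, -5.84563565e+01,  1.05275977e+00, -2.59772480e+01,
        1.27305218e-02,  4.55784713e-03,  2.29497061e-06]), 'tcp_pos': array([ 0.19240561, -0.62023813,  0.20387421]), 'orientation': array([-7.69603705e-04,  9.88702877e-01,  1.49886629e-01, -1.64262254e-04]), 'contact_force': array([-0.50719113, -0.12616642, -0.37178384]), 'moment': array([-0.01697294,  0.008295  , -0.01118341]), 'grip_force': 0.0, 'gripper_width': 1.0001338768979904}
```

View pics/scene0.png

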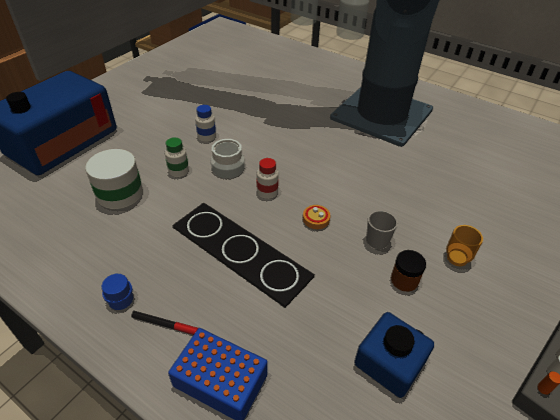

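View pics/top0.png

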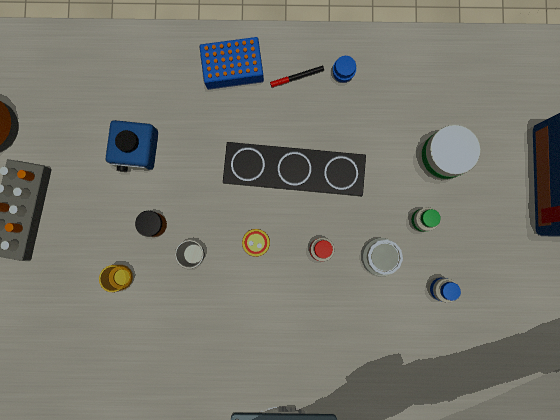

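The tub is at the right end in the top view (y negative), so red goes in ring y=-100. I'll zoom in on the funnel (scene ~(463,247), top ~(116,278)) to see whether it is standing.

```bash
python3 - <<'E'
import cv2,numpy as np
a=cv2.imread("pics/scene0.png")[205:295,350:490]; b=cv2.imread("pics/top0.png")[200:300,85:225]
f=lambda i:cv2.resize(i,(560,290),interpolation=cv2.INTER_CUBIC)
cv2.imwrite("pics/z.png",np.vstack([cv2.resize(a,(466,300),interpolation=2),cv2.resize(b,(466,300),interpolation=2)]))
E
```

```text
(no output)
```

View pics/z.png

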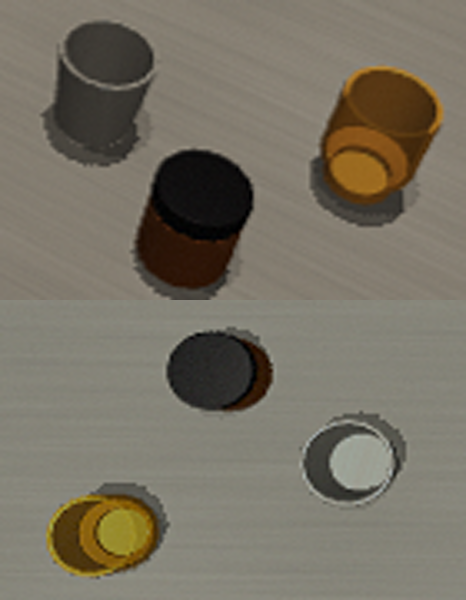

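Funnel stands upright (mouth up). Stand is at top (382,257); lid at (256,242). Measuring from the top view by rays at known heights, cross-checked with the scene view.

```bash
cat > h.py <<'E'
from workcell import arm, vision
import cv2, numpy as np
from scipy.spatial.transform import Rotation as Ro
def cam(n,s=None):
    c=vision.camera_info(n); f=210/np.tan(np.radians(c["fov_y"])/2)
    if n=="wrist":
        s=s or arm.sense(); q=s["orientation"]; T=np.eye(4); T[:3,:3]=Ro.from_quat([q[1],q[2],q[3],q[0]]).as_matrix(); T[:3,3]=s["tcp_pos"]
        W=np.linalg.inv(T@np.array(c["T_tool_cam"])); R,t=W[:3,:3],W[:3,3]
    else: R,t=np.array(c["R"]),np.array(c["t"])
    return f,c["cx"],c["cy"],R,t
def ray(K,uv,z):
    f,cx,cy,R,t=K; d=R.T@np.array([(uv[0]-cx)/f,(uv[1]-cy)/f,1]); o=-R.T@t
    return o+d*(z-o[2])/d[2]
def proj(K,X):
    f,cx,cy,R,t=K; p=R@np.array(X)+t; return np.array([cx+f*p[0]/p[2],cy+f*p[1]/p[2]])
def blob(mask,uv=None,amin=20):
    "hull-ellipse centre, area of the largest contour (or that nearest uv)"
    cs=[c for c in cv2.findContours(mask.astype(np.uint8),cv2.RETR_EXTERNAL,cv2.CHAIN_APPROX_NONE)[0] if cv2.contourArea(c)>amin]
    if uv is None: c=max(cs,key=cv2.contourArea)
    else: c=min(cs,key=lambda c:np.hypot(*(c[:,0].mean(0)-uv)))
    return cv2.fitEllipse(cv2.convexHull(c))
def box(mask,u0,v0,u1,v1):
    m=np.zeros_like(mask); m[v0:v1,u0:u1]=mask[v0:v1,u0:u1]; return m
def masks(im):
    h=cv2.cvtColor(im,cv2.COLOR_RGB2HSV).astype(int); H,S,V=h[...,0],h[...,1],h[...,2]
    return dict(red=((H<6)|(H>172))&(S>150)&(V>70),blue=(H>105)&(H<128)&(S>140)&(V>50),green=(H>55)&(H<85)&(S>110)&(V>45),
      amber=(H>8)&(H<32)&(S>100)&(V>60),white=(S<45)&(V>165),black=(V<65))
E
python3 - <<'E'
from h import *
im=cv2.imread("pics/top0.png")[:,:,::-1].copy(); K=cam("top"); m=masks(im)
J=[("red","red",(305,235,340,265),.085),("blue","blue",(436,278,465,305),.085),("green","green",(420,205,445,232),.085),("jar","black",(130,205,170,240),.06),
("lidA","amber",(238,225,275,260),.018),("lidR","red",(238,225,275,260),.018),("funnelrim","amber",(95,260,140,295),.07),("stand","white",(360,235,406,280),.06),
("r0","white",(225,140,269,188),.008),("r1","white",(272,145,316,192),.008),("r2","white",(320,150,362,195),.008),("tub","white",(420,120,490,185),.092)]
Ks=cam("scene")
for n,c,b,z in J:
    try:
        e=blob(box(m[c],*b)); X=ray(K,e[0],z); s=np.array(e[1])/proj(K,X).size; d=np.linalg.norm(ray(K,(e[0][0]+e[1][1]/2,e[0][1]),z)-X)*2; d2=d*e[1][0]/e[1][1]
        print(n,np.round(e[0],1),np.round(X*1000,1),"diam mm",round(d*1e3),round(d2*1e3),"scene px",np.round(proj(Ks,X),1))
    except Exception as ex: print(n,ex)
im=cv2.imread("pics/scene0.png")[:,:,::-1].copy(); m=masks(im)
for n,c,b,z in [("red","red",(250,155,285,172),.085),("blue","blue",(190,100,220,118),.085),("jar","black",(385,245,430,277),.06),("lidR","red",(295,200,340,235),.018),("r0","white",(255,255,305,295),.008),("r1","white",(218,230,262,268),.008),("r2","white",(180,205,225,242),.008)]:
    try: e=blob(box(m[c],*b)); print(n,np.round(e[0],1),np.round(ray(Ks,e[0],z)*1e3,1))
    except Exception as ex: print(n,ex)
E
```

```text
red [323.  248.8] [446.2 -73.4  85. ] diam mm 35 34 scene px [267.  162.1]
blue [450.5 290.6] [ 368.1 -321.3   85. ] diam mm 39 33 scene px [203.6 108.1]
green [431.  217.8] [ 509.6 -285.4   85. ] diam mm 35 34 scene px [173.5 141.3]
jar [150.5 223.4] [493.4 272.   60. ] diam mm 63 53 scene px [407.3 257.9]
lidA [255.5 242.3] [458.8  61.9  18. ] diam mm 58 57 scene px [315.7 214. ]
lidR [255.4 242.2] [458.9  62.1  18. ] diam mm 45 45 scene px [315.8 214.1]
funnelrim [115.2 277.5] [385.2 335.6  70. ] diam mm 68 55 scene px [463.1 233.1]
stand [385.  256.8] [ 432.  -199.6   60. ] diam mm 69 67 scene px [226.1 146.9]
r0 [247.3 164. ] [625.4  82.5   8. ] diam mm 70 69 scene px [278.6 274.1]
r1 [294.  168.3] [617.2 -17.2   8. ] diam mm 70 69 scene px [239.5 247.5]
r2 [340.8 172.6] [ 609.3 -117.1    8. ] diam mm 70 69 scene px [204.  223.5]
tub [454.9 149. ] [ 645.8 -332.7   92. ] diam mm 97 94 scene px [110.3 162.2]
red [267.2 164.1] [451.2 -69.2  85. ]
blue [203.6 110.6] [ 376.5 -314.1   85. ]
jar [407.6 267.3] [512.8 280.9  60. ]
lidR [316.4 213.8] [457.4  62.7  18. ]
r0 max() iterable argument is empty
r1 max() iterable argument is empty
r2 max() iterable argument is empty
```

Rings: blue→(625,82), jar→(617,-17), red→(609,-117). All within reach. I'll work at tool yaw 90° (tool x = world y, tool y = world x), so the fingers close along x. First I work out the transit.

```bash
cat >> h.py <<'E'
def shift(X,s=None):
    s=s or arm.sense(); q=s["orientation"]; R=Ro.from_quat([q[1],q[2],q[3],q[0]])
    return np.round(R.inv().apply(np.array(X)-s["tcp_pos"])*100,2), np.round(np.degrees(np.arctan2(R.as_matrix()[1,0],R.as_matrix()[0,0])),1)
E
python3 -c "
from h import *
print(shift([.56,-.02,.25]),shift([.395,.325,.2]),arm.grasp_offset)"
```

```text
(array([ 52.9 , -46.44,  -4.54]), np.float64(17.2)) (array([ 47.36, -84.27,   0.52]), np.float64(17.2)) 0.0187
```

Call:
step_arm(deltas=[[[8.5,52.9,-46.4,-4.5,-72.8],[8.5,52.9,-46.4,-4.5,-72.8],[8.5,52.9,-46.4,-4.5,-72.8],[8.5,52.9,-46.4,-4.5,-72.8],[8.5,52.9,-46.4,-4.5,-72.8],[8.5,52.9,-46.4,-4.5,-72.8],[8.5,52.9,-46.4,-4.5,-72.8],[8.5,52.9,-46.4,-4.5,-72.8],[8.5,52.9,-46.4,-4.5,-72.8],[8.5,52.9,-46.4,-4.5,-72.8],[8.5,52.9,-46.4,-4.5,-72.8],[8.5,47.4,-84.3,0.5,-72.8],[8.5,47.4,-84.3,0.5,-72.8],[8.5,47.4,-84.3,0.5,-72.8],[8.5,47.4,-84.3,0.5,-72.8],[8.5,47.4,-84.3,0.5,-72.8],[8.5,47.4,-84.3,0.5,-72.8],[8.5,47.4,-84.3,0.5,-72.8],[8.5,47.4,-84.3,0.5,-72.8],[8.5,47.4,-84.3,0.5,-72.8]]])

```text
time: 2.6
tcp_pos: [0.3962, 0.3233, 0.1995]
orientation: [0.0, 0.707, 0.707, -0.0]
contact_force: [0.8, 0.1, -0.1]
gripper_width: 0.996
grip_force: 0.0
```

```bash
python3 - <<'E'
from h import *
s=arm.sense(); print(s["time"],s["tcp_pos"],shift([.385,.332,.2],s))
im=vision.grab_frame("wrist"); cv2.imwrite("pics/w1.png",im[:,:,::-1])
K=cam("wrist",s); print(proj(K,s["tcp_pos"]),-K[3].T@K[4])
for p in [(.385,.332,.07),(.385,.332,0)]: print(proj(K,p))
E
```

```text
2.6 [0.39624177 0.32334587 0.19945392] (array([ 0.86, -1.13, -0.06]), np.float64(89.9))
[282.22272321 250.48709062] [0.39576325 0.40040589 0.36884771]
[270.47303842 187.58044355]
[272.42984169 174.5299573 ]
```

View pics/w1.png

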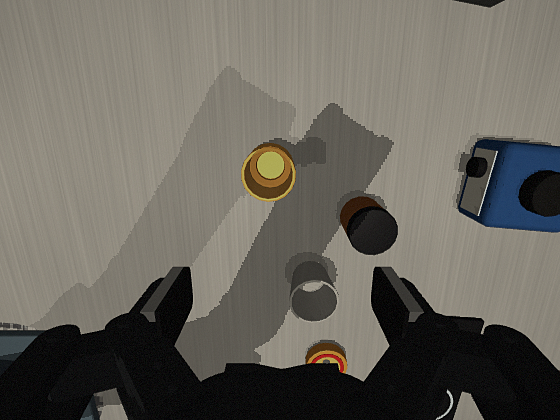

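Wrist view: funnel rim centre ~(269,174), its lower edge at row ~200; jar lid ~(372,229); beaker (314,300). I'll measure the funnel and the jar.

```bash
python3 - <<'E'
from h import *
s=arm.sense(); K=cam("wrist",s); im=cv2.imread("pics/w1.png")[:,:,::-1].copy(); m=masks(im)
a=box(m["amber"],235,135,305,210); v,u=np.nonzero(a)
lo=ray(K,(u[v==v.max()].mean(),v.max()+.5),.07); L=ray(K,(u.min()-.5,175),.07); Rr=ray(K,(u.max()+.5,175),.07)
print("funnel y",lo[1]+.027,"x",(L[0]+Rr[0])/2,"w",L[0]-Rr[0],u.min(),u.max(),v.max())
b=box(m["amber"],0,0,0,0); t=cv2.imread("pics/top0.png")[:,:,::-1].copy(); Kt=cam("top"); mt=masks(t)
v,u=np.nonzero(box(mt["amber"],95,260,140,295)); l=ray(Kt,(u.min(),278),.07); print("top funnel y",l[1]-.027, "x",ray(Kt,(110,(v.min()+v.max()+1)/2),.07)[0])
v,u=np.nonzero(box(mt["black"],130,205,170,240)); print("top jar y", ray(Kt,(u.min(),223),.06)[1]-.0265,"x",ray(Kt,(148,(v.min()+v.max()+1)/2),.06)[0])
e=blob(box(m["black"],335,195,405,260)); X=ray(K,e[0],.06); print("jar",e,X)
E
```

```text
funnel y 0.34457461801816924 x 0.3830024885369733 w -0.053531971269026646 241 295 201
top funnel y 0.340518466540446 x 0.38311045723141196
top jar y 0.2766168579940447 x 0.4931924852164551
jar ((367.69189453125, 225.27723693847656), (51.64785385131836, 63.14105224609375), 136.86109924316406) [0.48724403 0.28861747 0.06      ]
```

Call:
step_arm(deltas=[[[8.5,1.9,-1.3,5,0],[8.5,1.9,-1.3,11,0],[8.5,1.9,-1.3,15,0],[8.5,1.9,-1.3,17.4,0],[8.5,1.9,-1.3,17.4,0],[5,1.9,-1.3,17.4,0],[4,1.9,-1.3,17.4,0],[4,1.9,-1.3,17.4,0],[4,1.9,-1.3,17.4,0],[4,1.9,-1.3,17.4,0],[4,1.9,-1.3,17.4,0]]])

```text
time: 4.03
tcp_pos: [0.3836, 0.3445, 0.0276]
orientation: [0.0, 0.707, 0.707, 0.001]
contact_force: [-1.4, -1.4, 9.5]
gripper_width: 0.602
grip_force: 61.5
```

Call:
step_arm(deltas=[[[4,0,0,-3,0],[4,0,0,-8,0],[4,0,0,-13,0],[4,-2,2,-17,0],[4,-7,5,-17,0],[4,-12,8,-17,0],[4,-17,11,-17,0],[4,-22,14,-17,0],[4,-27,15.5,-17,0],[4,-33,14,-17,0],[4,-39,11,-17,0],[4,-45,8,-17,0],[4,-50,6,-17,0],[4,-53.5,4.9,-15,0],[4,-54.4,4.9,-12,0],[4,-54.4,4.9,-9,0],[4,-54.4,4.9,-7,0],[4,-54.4,4.9,-6.5,0],[4,-54.4,4.9,-6.5,0],[4,-54.4,4.9,-6.5,0]]])

```text
time: 6.52
tcp_pos: [0.4326, -0.2005, 0.0917]
orientation: [0.001, 0.707, 0.707, 0.0]
contact_force: [0.3, 0.4, -0.8]
gripper_width: 0.602
grip_force: 63.4
```

```bash
python3 - <<'E'
from h import *
s=arm.sense(); print(s["gripper_width"],s["grip_force"],s["tcp_pos"])
w=vision.grab_frame("wrist"); c=vision.grab_frame("scene")
a=cv2.resize(c[70:210,130:330],(600,420))[:,:,::-1]
cv2.imwrite("pics/a2.png",cv2.resize(np.vstack([cv2.resize(w[:,:,::-1],(400,300)),cv2.resize(a,(400,280))]),None,fx=1,fy=1))
E
```

```text
0.6021848710842996 63.37963976897299 [ 0.43259431 -0.20049837  0.09172407]
```

View pics/a2.png

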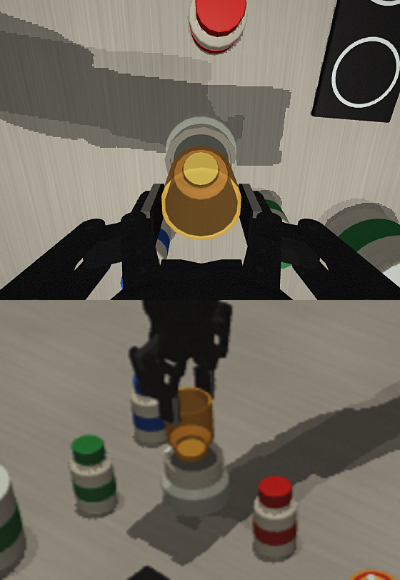

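The funnel is held upright above the collar: foot at (200,168) in the wrist half, collar centred at column 200. I'll lower 9 mm and release.

Call:
step_arm(deltas=[[[4,0,0,0.4,0],[4,0,0,0.75,0],[4,0,0,0.95,0],[4,0,0,0.95,0],[5.6,0,0,0.95,0],[7,0,0,0.95,0],[8.5,0,0,0.95,0],[8.5,0,0,0.95,0],[8.5,0,0,0.95,0],[8.5,0,0,-3,0],[8.5,0,0,-7,0],[8.5,6,0.5,-10,0],[8.5,12,1,-12,0],[8.5,18,1.5,-12,0],[8.5,23,2,-12,0],[8.5,26,2.6,-12,0],[8.5,26,2.6,-12,0]]])

```text
time: 8.75
tcp_pos: [0.4578, 0.0626, 0.2109]
orientation: [-0.0, 0.705, 0.709, 0.001]
contact_force: [-0.7, 0.3, 0.1]
gripper_width: 0.998
grip_force: 0.0
```

```bash
python3 - <<'E'
from h import *
s=arm.sense(); w=vision.grab_frame("wrist"); c=vision.grab_frame("top"); K=cam("wrist",s)
m=masks(w); p=proj(K,[.459,.062,.018]); print(p)
b=[int(p[0]-50),max(0,int(p[1]-50)),int(p[0]+50),int(p[1]+50)]
for n in("amber","red"):
    e=blob(box(m[n],*b)); print(n,e,ray(K,e[0],.018))
mt=masks(c); Kt=cam("top"); e=blob(box(mt["amber"],355,225,410,290)); v,u=np.nonzero(box(mt["amber"],355,225,410,290)); print("funnel",e,ray(Kt,(u.max()+1,256),.125)[1]+.027,ray(Kt,(385,(v.min()+v.max()+1)/2),.125)[0], s["tcp_pos"])
cv2.imwrite("pics/a3.png",np.vstack([cv2.resize(w[:,:,::-1],(400,300)),cv2.resize(c[200:320,330:490,::-1],(400,300))]))
E
```

```text
[282.751631   183.61105007]
amber ((282.1127014160156, 180.6555938720703), (48.46675109863281, 49.47216033935547), 175.0387725830078) [0.45821526 0.06556501 0.018     ]
red ((282.1361999511719, 181.8072509765625), (38.603118896484375, 39.25556564331055), 84.94701385498047) [0.4582528 0.0641766 0.018    ]
funnel ((391.0876159667969, 257.31170654296875), (28.503244400024414, 33.47425079345703), 97.65984344482422) -0.20270324020469624 0.4300262842186406 [0.45775507 0.06257678 0.21088309]
```

View pics/a3.png

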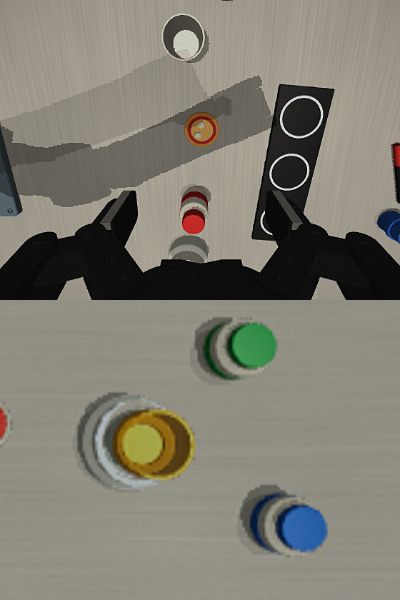

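Funnel is standing in the seat at about (430,-203), on axis. The lid is directly below the tool at (458.5,63). I'll grasp it.

Call:
step_arm(deltas=[[[8.5,0,0.1,6,0],[8.5,0.1,0.1,12,0],[8.5,0.1,0.1,17,0],[8.5,0.1,0.1,19.5,0],[8.5,0.1,0.1,20.6,0],[8.5,0.1,0.1,20.6,0],[5,0.1,0.1,20.6,0],[4.5,0.1,0.1,20.6,0],[4.5,0.1,0.1,20.6,0],[4.5,0.1,0.1,20.6,0],[4.5,0.1,0.1,20.6,0]]])

```text
time: 10.22
tcp_pos: [0.4587, 0.0608, 0.0048]
orientation: [0.0, 0.707, 0.707, 0.0]
contact_force: [-0.3, 0.2, -0.2]
gripper_width: 0.524
grip_force: 0.0
```

```bash
python3 - <<'E'
from h import *
print(arm.sense()["gripper_width"],arm.sense()["grip_force"])
w=vision.grab_frame("wrist"); c=vision.grab_frame("scene")
cv2.imwrite("pics/a4.png",np.vstack([cv2.resize(w[:,:,::-1],(400,300)),cv2.resize(c[150:270,240:400,::-1],(400,300))]))
E
```

```text
0.5244633043979473 0.0
```

View pics/a4.png

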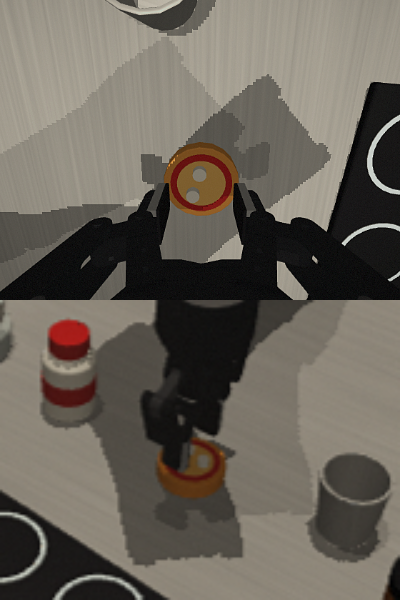

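```bash
python3 - <<'E'
from h import *
s=arm.sense(); K=cam("wrist",s); Ks=cam("scene"); Kt=cam("top")
w=vision.grab_frame("wrist"); c=vision.grab_frame("scene")
e=blob(box(masks(w)["red"],215,190,345,310)); f=blob(box(masks(c)["red"],300,200,340,235)); g=blob(box(masks(c)["amber"],295,195,340,240))
print(e,f,g)
for z in(.01,.018,.03,.04,.05): X=ray(K,e[0],z); print(z,X,proj(Ks,X), "ringdiam",np.linalg.norm(ray(K,(e[0][0]+e[1][1]/2,e[0][1]),z)-X)*2)
cv2.imwrite("pics/a5.png",np.hstack([cv2.resize(w[180:320,200:360,::-1],(400,350),interpolation=2),cv2.resize(c[190:250,285:350,::-1],(380,350),interpolation=2)]))
E
```

```text
((281.44476318359375, 255.4800262451172), (78.77658081054688, 86.01993560791016), 89.65980529785156) ((316.57196044921875, 213.9508819580078), (15.89396858215332, 21.432653427124023), 95.15950012207031) ((316.2528076171875, 216.75521850585938), (24.206331253051758, 28.93148422241211), 93.91896057128906)
0.01 [0.45818694 0.06012315 0.01      ] [314.85680621 216.14311862] ringdiam 0.049834427324934344
0.018 [0.45818006 0.06390486 0.018     ] [316.68913895 214.26281452] ringdiam 0.047405817238768244
0.03 [0.45816974 0.06957741 0.03      ] [319.49019714 211.38842329] ringdiam 0.04376290210951882
0.04 [0.45816113 0.07430454 0.04      ] [321.87398676 208.94222491] ringdiam 0.040727139501811165
0.05 [0.45815253 0.07903167 0.05      ] [324.30424988 206.44833633] ringdiam 0.03769137689410341
```

View pics/a5.png

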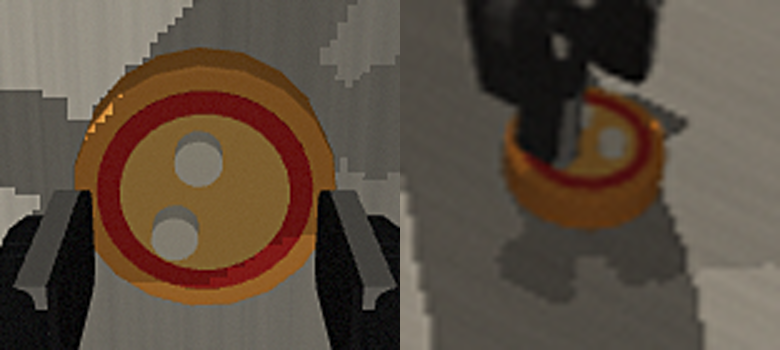

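The lid hasn't moved (458,64) and is flat. The pads closed just above its disc, so I need to go lower. I'll reopen, lower 8 mm and close.

Call:
step_arm(deltas=[[[6.5,0,0,-0.2,0],[8,0.2,0,-0.2,0],[8,0.2,0,0,0],[8,0.2,0,0.4,0],[8,0.2,0,0.7,0],[8,0.2,0,0.7,0],[6,0.2,0,0.7,0],[5.2,0.2,0,0.7,0],[5.2,0.2,0,0.7,0],[5.2,0.2,0,0.7,0],[5.2,0.2,0,0.7,0]]])

```text
time: 11.8
tcp_pos: [0.4587, 0.0628, -0.0023]
orientation: [0.0, 0.707, 0.707, 0.0]
contact_force: [-0.2, 0.3, -0.2]
gripper_width: 0.611
grip_force: 0.0
```

Call:
step_arm(deltas=[[[8,0,0,0,0],[8,0,0,0,0],[8,0,0,0.3,0],[8,0,0,0.6,0],[8,0,0,0.6,0],[6,0,0,0.6,0],[5.2,0,0,0.6,0],[5.2,0,0,0.6,0],[5.2,0,0,0.6,0],[5.2,0,0,0.6,0]]])

```text
time: 13.05
tcp_pos: [0.4587, 0.0628, -0.0083]
orientation: [0.0, 0.707, 0.707, 0.0]
contact_force: [-0.2, -0.3, 0.0]
gripper_width: 0.607
grip_force: 0.0
```

```bash
python3 - <<'E'
from h import *
s=arm.sense(); print(s["gripper_width"],s["grip_force"],s["joint_pos"])
w=vision.grab_frame("wrist"); c=vision.grab_frame("scene")
cv2.imwrite("pics/a6.png",np.hstack([cv2.resize(w[160:360,160:400,::-1],(420,350),interpolation=2),cv2.resize(c[185:245,285:350,::-1],(380,350),interpolation=2)]))
E
```

```text
0.6066122531619225 0.0 [ 0.13445221  0.64827287 -0.45157139  2.11505053  0.58176785  0.50007176
 -0.75727821]
```

View pics/a6.png

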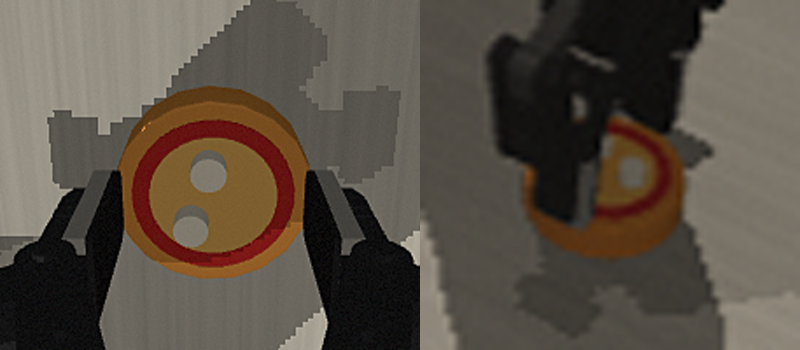

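```bash
python3 - <<'E'
from h import *
Ks=cam("scene")
for z in(-.005,.005,.01,.015,.02,.03): print(z,proj(Ks,[.486,.0738,z]),proj(Ks,[.486,.0518,z]),proj(Ks,[.494,.0738,z]))
s=arm.sense(); K=cam("wrist",s)
for z in(0,.01,.02,.03): print(z,proj(K,[.486,.0738,z]),proj(K,[.486,.0518,z]))
E
```

```text
-0.005 [312.98229948 231.66576337] [304.08921187 227.12563521] [310.97322093 233.99918837]
0.005 [313.33756153 228.445347  ] [304.37465657 223.90136947] [311.31507875 230.77980876]
0.01 [313.5172113  226.81683917] [304.51898571 222.27108696] [311.48796032 229.15173016]
0.015 [313.69822736 225.175946  ] [304.66440219 220.62852236] [311.66216357 227.51120491]
0.02 [313.88062536 223.52252566] [304.81091833 218.97353638] [311.83770371 225.85808974]
0.03 [314.24963097 220.17752525] [305.10729989 215.62573232] [312.1928567  222.51350544]
0 [331.19553385 238.69289075] [329.34343529 273.93727254]
0.01 [334.09876872 245.88734662] [332.03191334 282.83199071]
0.02 [337.36128669 253.97213571] [335.03962716 292.78288719]
0.03 [341.05418008 263.12343064] [338.42702581 303.98995521]
```

The tips sit ~28 mm behind the TCP at this opening, so they are still at z≈0.02, just above the disc. I'll go lower carefully while watching the force.

Call:
step_arm(deltas=[[[8,0,0,0,0],[8,0,0,0,0],[8,0,0,0.3,0],[8,0,0,0.6,0],[8,0,0,0.8,0],[8,0,0,0.8,0],[6,0,0,0.8,0],[5,0,0,0.8,0],[5,0,0,0.8,0],[5,0,0,0.8,0],[5,0,0,0.8,0]]])

```text
time: 14.52
tcp_pos: [0.4588, 0.0629, -0.0155]
orientation: [0.0, 0.707, 0.707, -0.0]
contact_force: [-3.7, -0.8, 12.9]
gripper_width: 0.644
grip_force: 60.6
```

Call:
step_arm(deltas=[[[5,0,0,-1,0],[5,0,0,-3,0],[5,0,0,-7,0],[5,0,0,-12,0],[5,0,0,-16.5,0],[5,-3,0,-18,0],[5,-7,-0.6,-18,0],[5,-12,-1,-18,0],[5,-17,-1.6,-18,0],[5,-22,-2.2,-18,0],[5,-25.5,-2.7,-18,0],[5,-26.5,-2.7,-17,0],[5,-26.5,-2.7,-15.5,0],[5,-26.5,-2.7,-14.5,0],[5,-26.5,-2.7,-14,0],[5,-26.5,-2.7,-14,0],[5,-26.5,-2.7,-14,0]]])

```text
time: 16.65
tcp_pos: [0.4322, -0.2019, 0.124]
orientation: [0.0, 0.707, 0.708, 0.0]
contact_force: [-0.2, -0.6, -0.1]
gripper_width: 0.64
grip_force: 63.3
```

```bash
python3 - <<'E'
from h import *
s=arm.sense(); print(s["gripper_width"],s["grip_force"],s["tcp_pos"])
w=vision.grab_frame("wrist"); c=vision.grab_frame("scene"); t=vision.grab_frame("top"); cv2.imwrite("pics/t7.png",t[:,:,::-1])
cv2.imwrite("pics/a7.png",np.hstack([cv2.resize(w[100:400,130:430,::-1],(380,380),interpolation=2),cv2.resize(c[90:190,180:280,::-1],(380,380),interpolation=2)]))
E
```

```text
0.6400585443788239 63.31146955490112 [ 0.43223532 -0.20193155  0.12396564]
```

View pics/a7.png

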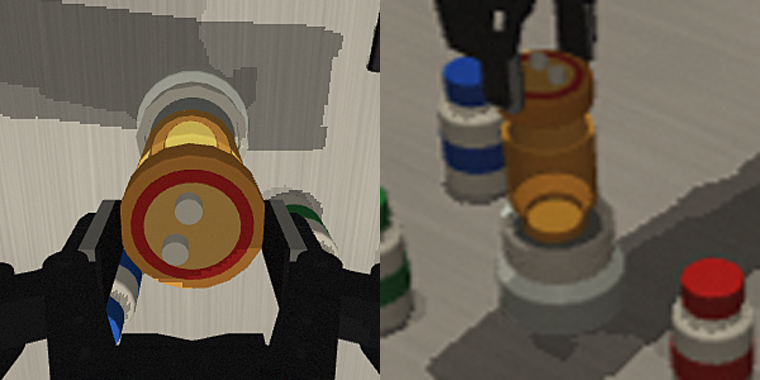

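The lid is level and aligned above the funnel (lid column ~550 in the scene crop, funnel rim ~550). I'll lower 18.5 mm, release and move above red.

Call:
step_arm(deltas=[[[5,0,-0.1,0.8,0],[5,0,-0.1,1.4,0],[5,0,-0.1,1.75,0],[5,0,-0.1,1.95,0],[5,0,-0.1,1.95,0],[6.2,0,-0.1,1.95,0],[7.2,0,-0.1,1.95,0],[8.5,0,-0.1,1.95,0],[8.5,0,-0.1,1.95,0],[8.5,0,-0.1,1.95,0],[8.5,0,-0.1,0,0],[8.5,0,-0.1,-4,0],[8.5,2,0,-8,0],[8.5,7,0.5,-8,0],[8.5,11,1.4,-8,0],[8.5,12.9,1.6,-8,0],[8.5,12.9,1.6,-8,0]]])

```text
time: 18.92
tcp_pos: [0.4479, -0.0719, 0.2038]
orientation: [0.0, 0.706, 0.708, 0.0]
contact_force: [0.9, -0.4, 0.0]
gripper_width: 0.996
grip_force: 0.0
```

```bash
cat >> h.py <<'E'
def cap(col,guess,z=.085,r=45):
    s=arm.sense(); K=cam("wrist",s); w=vision.grab_frame("wrist"); p=proj(K,guess); b=[max(0,int(x)) for x in(p[0]-r,p[1]-r,p[0]+r,p[1]+r)]
    m=box(masks(w)[col],*b); e=blob(m); return s,K,w,m,e,ray(K,e[0],z)
E
python3 - <<'E'
from h import *
s,K,w,m,e,X=cap("red",[.448,-.072,.085]); print(s["tcp_pos"],e,X,proj(K,[.448,-.072,.085]))
t=vision.grab_frame("top"); c=vision.grab_frame("scene")
cv2.imwrite("pics/a8.png",np.hstack([cv2.resize(w[:,:,::-1],(400,300)),cv2.resize(c[80:200,180:300,::-1],(300,300),interpolation=2)]))
Kt=cam("top"); f=blob(box(masks(t)["red"],360,230,420,285)); print("lid",f,ray(Kt,f[0],.141))
E
```

```text
[ 0.44787755 -0.0718744   0.20379094] ((279.6575622558594, 196.7804412841797), (36.4776496887207, 37.748374938964844), 174.6001739501953) [ 0.44575265 -0.06965299  0.085     ] [281.98967014 199.1581136 ]Traceback (most recent call last):
  File "<stdin>", line 5, in <module>
  File "h.py", line 19, in blob
    if uv is None: c=max(cs,key=cv2.contourArea)
                     ~~~^^^^^^^^^^^^^^^^^^^^^^^^
ValueError: max() iterable argument is empty
```

View pics/a8.png

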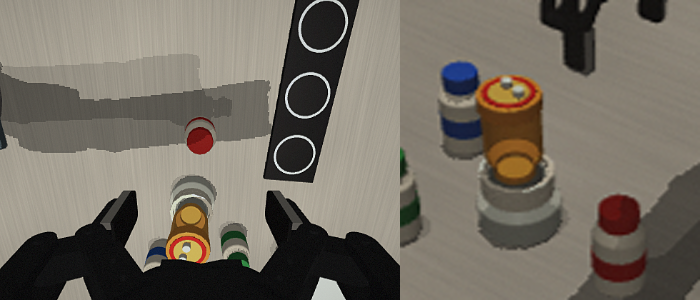

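Lid sits closed on the funnel (scene crop (510,95)). Red cap at (446,-71). Grasping it.

Call:
step_arm(deltas=[[[8.5,0.1,-0.2,5,0],[8.5,0.1,-0.2,11,0],[8.5,0.1,-0.2,15,0],[8.5,0.1,-0.2,17.5,0],[8.5,0.1,-0.2,18.6,0],[8.5,0.1,-0.2,18.6,0],[5,0.1,-0.2,18.6,0],[3.8,0.1,-0.2,18.6,0],[3.8,0.1,-0.2,18.6,0],[3.8,0.1,-0.2,18.6,0],[3.8,0.1,-0.2,18.6,0]]])

```text
time: 20.45
tcp_pos: [0.4464, -0.0725, 0.0189]
orientation: [0.001, 0.707, 0.707, 0.0]
contact_force: [-2.7, -0.1, 11.3]
gripper_width: 0.53
grip_force: 59.7
```

Call:
step_arm(deltas=[[[3.8,0,0,-2,0],[3.8,0,0,-5,0],[3.8,-0.5,3,-7,0],[3.8,-2,8,-7,0],[3.8,-4,13,-7,0],[3.8,-4.6,16.3,-6,0],[3.8,-4.6,16.3,-5,0],[3.8,-4.6,16.3,-5,0],[3.8,-4.6,16.3,-5,0]]])

```text
time: 21.58
tcp_pos: [0.6078, -0.1178, 0.068]
orientation: [-0.0, 0.707, 0.708, -0.0]
contact_force: [0.1, 0.5, -0.3]
gripper_width: 0.532
grip_force: 62.2
```

```bash
cat >> h.py <<'E'
def rings(w,K,G=((.6254,.0825),(.6172,-.0172),(.6093,-.1171))):
    m=cv2.cvtColor(w,cv2.COLOR_RGB2HSV); m=(m[...,1]<60)&(m[...,2]>140)
    for g in G:
        p=proj(K,[*g,.008])
        if not(0<p[0]<560 and 0<p[1]<420): continue
        try: e=blob(m,p,100); X=ray(K,e[0],.008); d=[np.linalg.norm(ray(K,(e[0][0]+e[1][i]/2,e[0][1]),.008)-X)*2000 for i in(0,1)]; print("ring",g,np.round(X*1000,1),"diam",np.round(d))
        except Exception as ex: print(g,ex)
E
python3 - <<'E'
from h import *
s,K,w,m,e,X=cap("red",[.609,-.117,.138],z=.136,r=60); print(s["tcp_pos"],e,X)
rings(w,K); cv2.imwrite("pics/w9.png",w[:,:,::-1])
Kt=cam("top"); t=vision.grab_frame("top"); rings(t,Kt)
f=blob(box(masks(t)["red"],310,140,380,200)); print(f,ray(Kt,f[0],.136))
E
```

```text
[ 0.60779672 -0.1177853   0.06799136] ((281.3995666503906, 307.97119140625), (89.96833801269531, 95.080810546875), 176.6449432373047) [ 0.60733606 -0.11065754  0.136     ]
ring (0.6172, -0.0172) [616.9 -13.    8. ] diam [72. 78.]
ring (0.6093, -0.1171) [ 609.  -113.1    8. ] diam [68. 71.]
ring (0.6254, 0.0825) [626.   82.3   8. ] diam [70. 71.]
ring (0.6172, -0.0172) [617.6 -17.2   8. ] diam [70. 71.]
ring (0.6093, -0.1171) [617.6 -17.2   8. ] diam [70. 71.]Traceback (most recent call last):
  File "<stdin>", line 5, in <module>
  File "h.py", line 19, in blob
    if uv is None: c=max(cs,key=cv2.contourArea)
                     ~~~^^^^^^^^^^^^^^^^^^^^^^^^
ValueError: max() iterable argument is empty
```

Rings agree across views (wrist y reads ~4 mm high throughout; the relative offsets agree). Red needs +1.5 mm x, +1.7 mm y. I'll place it and go over to blue.

Call:
step_arm(deltas=[[[3.8,0.17,0.15,1.5,0],[3.8,0.17,0.15,3,0],[3.8,0.17,0.15,3.8,0],[3.8,0.17,0.15,4.15,0],[3.8,0.17,0.15,4.15,0],[5,0.17,0.15,4.15,0],[7,0.17,0.15,4.15,0],[8.5,0.17,0.15,4.15,0],[8.5,0.17,0.15,4.15,0],[8.5,0.17,0.15,4.15,0],[8.5,0.17,0.15,2,0],[8.5,0.17,0.15,-3,0],[8.5,0.17,0.15,-8,0],[8.5,0.17,0.15,-13,0],[8.5,-4,-4.5,-13.2,0],[8.5,-8,-9,-13.2,0],[8.5,-12,-13.5,-13.2,0],[8.5,-16,-18,-13.2,0],[8.5,-20.2,-22.5,-13.2,0],[8.5,-20.2,-23.7,-13.2,0]]])

```text
time: 24.18
tcp_pos: [0.3684, -0.324, 0.2008]
orientation: [0.001, 0.71, 0.705, -0.001]
contact_force: [0.1, 0.1, 0.3]
gripper_width: 0.995
grip_force: 0.0
```

```bash
python3 - <<'E'
from h import *
s,K,w,m,e,X=cap("blue",[.370,-.320,.085],r=35); print(s["tcp_pos"],e,X)
cv2.imwrite("pics/w10.png",w[:,:,::-1])
Kt=cam("top"); t=vision.grab_frame("top"); cv2.imwrite("pics/t10.png",t[:,:,::-1]); m=masks(t)
f=blob(box(m["red"],310,140,380,200)); print("red",f,ray(Kt,f[0],.093))
m=cv2.imread("pics/top0.png")[:,:,::-1].copy(); g=masks(m)["blue"]; v,u=np.nonzero(box(g,436,278,465,305)); print(u.min(),u.max(),v.min(),v.max()); print(ray(Kt,(u.max()+1,291),.085)[1]+.018,ray(Kt,(452,v.max()+1),.085)[0]+.018)
E
```

```text
[ 0.36842334 -0.32404493  0.20078045] ((280.4368896484375, 194.83343505859375), (36.20438003540039, 38.25501251220703), 178.5996551513672) [ 0.36695045 -0.31944906  0.085     ]
red ((346.24176025390625, 166.1881561279297), (17.491317749023438, 17.72088623046875), 22.560379028320312) [ 0.60883647 -0.11776171  0.093     ]
436 460 278 300
-0.3237747532681247 0.3662244740061694
```

```bash
python3 - <<'E'
from h import *
s,K,w,m,e,X=cap("blue",[.370,-.320,.085],r=35); print(s["tcp_pos"],e[0],X,shift([.367,-.3234,.018],s))
E
```

```text
[ 0.37088977 -0.32060307  0.20070535] (277.9685363769531, 198.2002716064453) [ 0.36715845 -0.31910858  0.085     ] (array([-0.26, -0.39, 18.27]), np.float64(89.9))
```

Call:
step_arm(deltas=[[[8.5,-0.25,-0.4,5,0],[8.5,-0.25,-0.4,11,0],[8.5,-0.25,-0.4,15,0],[8.5,-0.25,-0.4,17.2,0],[8.5,-0.25,-0.4,18.2,0],[8.5,-0.25,-0.4,18.2,0],[5,-0.25,-0.4,18.2,0],[3.8,-0.25,-0.4,18.2,0],[3.8,-0.25,-0.4,18.2,0],[3.8,-0.25,-0.4,18.2,0],[3.8,-0.25,-0.4,18.2,0]]])

```text
time: 25.7
tcp_pos: [0.3684, -0.3234, 0.019]
orientation: [0.001, 0.707, 0.707, -0.0]
contact_force: [-2.5, 1.7, 10.2]
gripper_width: 0.53
grip_force: 59.8
```

Call:
step_arm(deltas=[[[3.8,0,0,-3,0],[3.8,0,0,-8,0],[3.8,0,0,-13,0],[3.8,0,0,-18,0],[3.8,2,2,-19,0],[3.8,7,5,-19,0],[3.8,12,8,-19,0],[3.8,17,11,-19,0],[3.8,22,14,-19,0],[3.8,27,17,-19,0],[3.8,32,20,-17,0],[3.8,36,23,-13,0],[3.8,39.5,25.3,-9,0],[3.8,40.6,25.7,-5.5,0],[3.8,40.6,25.7,-4,0],[3.8,40.6,25.7,-4,0],[3.8,40.6,25.7,-4,0],[3.8,40.6,25.7,-4,0],[3.8,40.6,25.7,-4,0]]])

```text
time: 28.08
tcp_pos: [0.6252, 0.0831, 0.0586]
orientation: [0.001, 0.707, 0.707, 0.0]
contact_force: [0.1, -0.3, -1.4]
gripper_width: 0.532
grip_force: 62.5
```

Call:
step_arm(deltas=[[[3.8,-0.07,0.08,1.5,0],[3.8,-0.07,0.08,2.5,0],[3.8,-0.07,0.08,3.0,0],[3.8,-0.07,0.08,3.2,0],[3.8,-0.07,0.08,3.2,0],[5,-0.07,0.08,3.2,0],[7,-0.07,0.08,3.2,0],[8.5,-0.07,0.08,3.2,0],[8.5,-0.07,0.08,3.2,0],[8.5,-0.07,0.08,3.2,0],[8.5,-0.07,0.08,1,0],[8.5,-0.07,0.08,-4,0],[8.5,-0.07,0.08,-9,0],[8.5,2,-1,-13,0],[8.5,6.5,-4,-14,0],[8.5,11,-7.5,-14,0],[8.5,15.5,-11,-14,0],[8.5,19.2,-13.2,-14,0],[8.5,19.2,-13.2,-14,0],[8.5,19.2,-13.2,-14,0]]])

```text
time: 30.58
tcp_pos: [0.4932, 0.2749, 0.1987]
orientation: [0.001, 0.707, 0.707, 0.0]
contact_force: [-0.1, 0.0, -0.7]
gripper_width: 0.996
grip_force: 0.0
```

```bash
python3 - <<'E'
from h import *
Kt=cam("top"); t=vision.grab_frame("top"); m=masks(t)
for n,b in(("blue",(225,130,275,190)),("red",(310,140,380,200))):
    f=blob(box(m[n],*b)); print(n,f,ray(Kt,f[0],.093))
w=vision.grab_frame("wrist"); s=arm.sense(); K=cam("wrist",s); cv2.imwrite("pics/w11.png",w[:,:,::-1]); print(s["tcp_pos"],proj(K,[.493,.2805,.06]))
print(proj(K,[.493,.2805,0])); rings(w,K)
E
```

```text
blue ((245.02349853515625, 157.92530822753906), (17.177356719970703, 18.09830093383789), 153.5844268798828) [0.62299439 0.08177292 0.093     ]
red ((346.24176025390625, 166.1881561279297), (17.491317749023438, 17.72088623046875), 22.560379028320312) [ 0.60883647 -0.11776171  0.093     ]
[0.49360532 0.27396901 0.19807949] [281.15725672 187.79282593]
[281.14967922 176.58095122]
ring (0.6254, 0.0825) [613.6  17.8   8. ] diam [25. 90.]
ring (0.6172, -0.0172) [613.6  17.8   8. ] diam [25. 90.]
```

View pics/w11.png

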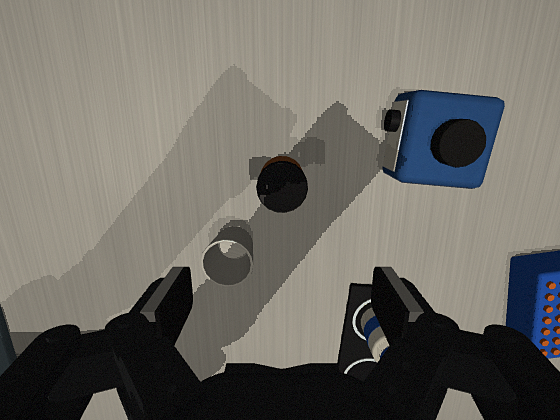

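Jar lid centre at pixel (282,187), giving jar ≈ (494,277). Beaker at (228,263) is well clear of the finger line. Red is centred within 1 mm, and blue is about 2.7 mm low in x, so I'll correct it later. Grasping the jar.

Call:
step_arm(deltas=[[[8.5,0.3,0,5,0],[8.5,0.3,0,11,0],[8.5,0.3,0,15,0],[8.5,0.3,0,17.5,0],[8.5,0.3,0,18.8,0],[8.5,0.3,0,18.8,0],[5.5,0.3,0,18.8,0],[4.3,0.3,0,18.8,0],[4.3,0.3,0,18.8,0],[4.3,0.3,0,18.8,0],[4.3,0.3,0,18.8,0]]])

```text
time: 32.05
tcp_pos: [0.4935, 0.2788, 0.0112]
orientation: [0.0, 0.707, 0.707, 0.001]
contact_force: [-1.3, -1.5, 6.2]
gripper_width: 0.597
grip_force: 61.5
```

Call:
step_arm(deltas=[[[4.3,0,0,-3,0],[4.3,0,0,-8,0],[4.3,0,0,-13,0],[4.3,-3,1.5,-15,0],[4.3,-8,4,-15,0],[4.3,-13,6.5,-15,0],[4.3,-18,9,-15,0],[4.3,-23,11,-15,0],[4.3,-27,12.2,-15,0],[4.3,-29.4,12.5,-13,0],[4.3,-29.4,12.5,-9,0],[4.3,-29.4,12.5,-6,0],[4.3,-29.4,12.5,-4,0],[4.3,-29.4,12.5,-4,0],[4.3,-29.4,12.5,-4,0],[4.3,-29.4,12.5,-4,0]]])

```text
time: 34.05
tcp_pos: [0.6187, -0.0154, 0.051]
orientation: [0.001, 0.707, 0.707, 0.001]
contact_force: [0.1, -0.1, -1.9]
gripper_width: 0.602
grip_force: 63.3
```

Call:
step_arm(deltas=[[[4.3,0,-0.05,1.5,0],[4.3,0,-0.05,2.5,0],[4.3,0,-0.05,3.05,0],[4.3,0,-0.05,3.25,0],[4.3,0,-0.05,3.25,0],[5.5,0,-0.05,3.25,0],[7,0,-0.05,3.25,0],[8.5,0,-0.05,3.25,0],[8.5,0,-0.05,3.25,0],[8.5,0,-0.05,3.25,0],[8.5,0,-0.05,1,0],[8.5,0,-0.05,-4,0],[8.5,0,-0.05,-9,0],[8.5,3,-2,-14,0],[8.5,8,-4.5,-16,0],[8.5,13,-7,-16,0],[8.5,18,-9.5,-16,0],[8.5,23,-12,-16,0],[8.5,25,-12,-16,0]]])

```text
time: 36.42
tcp_pos: [0.495, 0.2385, 0.2118]
orientation: [-0.0, 0.705, 0.71, 0.001]
contact_force: [0.7, -1.4, 0.0]
gripper_width: 0.996
grip_force: 0.0
```

```bash
python3 - <<'E'
from h import *
Kt=cam("top"); t=vision.grab_frame("top"); m=masks(t); Ks=cam("scene"); c=vision.grab_frame("scene"); mc=masks(c)
cv2.imwrite("pics/t12.png",t[:,:,::-1]); cv2.imwrite("pics/s12.png",c[:,:,::-1])
for n,b in(("blue",(225,130,275,190)),("red",(310,140,380,200))):
    f=blob(box(m[n],*b)); print(n,f,ray(Kt,f[0],.093))
for n,b,g in(("blue",(262,205,300,270),(.6254,.0825,.093)),("red",(185,165,230,200),(.6093,-.1171,.093))):
    p=proj(Ks,g); v,u=np.nonzero(box(mc[n],*[int(x) for x in(p[0]-16,p[1]-14,p[0]+16,p[1]+6)])); print("scene",n,p,u.mean(),v.min())
a=t[120:210,200:390,::-1]; b=c[160:310,170:330,::-1]
cv2.imwrite("pics/a12.png",np.vstack([cv2.resize(a,(634,300),interpolation=2),np.hstack([cv2.resize(b,(317,297),interpolation=2),cv2.resize(c[80:230,150:310,::-1],(317,297),interpolation=2)])]))
E
```

```text
blue ((245.02349853515625, 157.92530822753906), (17.177356719970703, 18.09830093383789), 153.5844268798828) [0.62299439 0.08177292 0.093     ]
red ((346.24176025390625, 166.1881561279297), (17.491317749023438, 17.72088623046875), 22.560379028320312) [ 0.60883647 -0.11776171  0.093     ]
scene blue [279.61357926 244.78670714] 280.47236180904525 238
scene red [199.70681627 193.66204034] 199.86708860759492 189
```

View pics/a12.png

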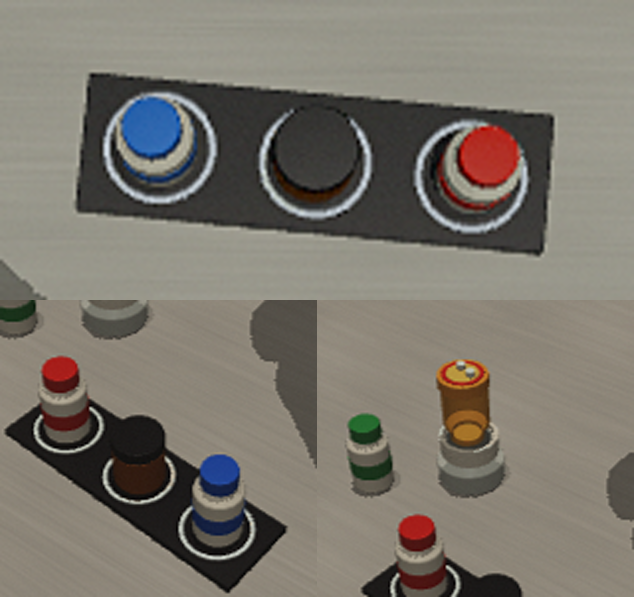

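Red, jar and blue stand upright in the correct rings, all within about 3 mm of centre. The funnel is closed on the stand, and the green bottle and beaker are untouched. I'm handing the job in.

```bash
python3 -c "
from workcell import arm
print(arm.close_job())"
```

```text
the job is handed in; nothing more can be done
None
```

The job is handed in at about 36 s: the funnel is seated and closed with its lid; red, jar and blue stand upright in their rings, red and blue measured within about 3 mm of centre and the jar centred by eye; and nothing tipped, with the green bottle and beaker left where they were.

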